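# Slide the spacer ring over the lip into its fixture pocket

### The arm

A 6-joint arm with a two-finger parallel gripper is mounted at the origin on a cart in front of the work surface, level with it; the furniture and walls round the work are solid. World frame = base frame: x ahead of the robot, y to its left, z up, the work surface at z = 0. Lengths are in mm, angles in rad, forces in N, time in s.
With the tool pointing down it reaches from about 350 to 725 mm from the base axis. Payload 4.3 kg.
Tool frame: the origin (TCP) lies on the centre line of the jaws, within the pads' length; the fingertips stand 11 mm ahead of it and the grasp point (between the pads) lies 8 mm behind it; z points along the fingers, y is the line along which they close (so a half turn about z gives the same grasp; the last joint's range is limited). The gripper opens to 85 mm and grips with 20 to 120 N. Pads are 22 mm wide; open, the fingers measure 114 mm over their backs; the gripper's body (76 mm by 85 mm) begins 54 mm behind the grasp point. The pads swing forward as they close: fully open they stand 13 mm farther back than shut.
Start: joints at [-1.348, 0.377, 0.081, 1.274, 0, 1.46], TCP at [187.859, -543.484, 242.329] pointing down, gripper open.
Joint ranges: [-2.72, 2.72], [-0.84, 1.66], [-1.02, 1.22], [-1.77, 2.12], [-1.37, 1.28], [-3.14, 3.14]. Speed limits (rad/s): [2.57, 2.57, 3.14, 3.14, 3.14, 3.14].

### API

Orientations are given as a unit quaternion [w, x, y, z].
In Python, from plant import env gives the robot as it stands.
- The arm moves only by the tool arm_command, never from a script. Its argument "steps" is a list of rows, each an object of numbers: "tx", "ty", "tz": the shift along the tool's x, y, z in m; "wx", "wy", "wz": the turn, a rotation vector about the tool's x, y, z in degrees. A call has 1 to 12 rows; each row is the pose to reach, as a shift and turn from the pose commanded when the call began, along the tool's axes at that moment; what a row does not reach only later rows make up. A row lasts 1/8 s, in which the tool goes at most 62.5 mm and 10.7 degrees, less where a joint would pass 70% of its speed; a pose out of reach is approached as far as the arm can. A call with a gripper value outside its range is refused whole. "grip" is the finger opening in m, from 0 to 0.0854, set as the call begins (left out, the last holds). The fingers move at their own pace and stop on an object; the grip force is fixed at half the most. Time passes only in rows, so rows that repeat a pose let the fingers close. It gives the time, the measured TCP pose, the force, the opening and the grip force at its end, in the units of the state.
- env.sense(): the state, without advancing time (a new reading comes with each control period).
- env.grab_frame(name): name is "scene" or "top" or "wrist"; returns the picture (400x640x3 uint8, red, green, blue); there is no depth.
- env.camera_info(name): a dict with "intrinsics" (3x3 intrinsics, pixels), "extrinsics" (4x4, takes a point from camera to world coordinates). Camera axes: x right, y down, z forward; pixel columns grow to the right and rows downward; lengths in mm; the calibration is good to about 2 mm. A picture is of the moment at which its call begins: read the wrist's pose just before it. camera_info takes no time and is no camera call; for the wrist camera it gives the pose at the moment of the call.
- env.finish_job(): hands the job in; it is judged then, once.
The state is a dict: "t": time; "joint_positions": joint angles; "joint_velocities": joint speeds; "effort": joint torques, N m; "tool_pos": TCP position; "tool_rot": TCP orientation; "ft_force": force on the tool from outside, world axes, zero at the start; "torque": the same for the moment, N m; "grip_width": opening from 0.0 (shut) to 1.0 (fully open); "grip_force": force on a finger pad.
Only numpy, scipy, OpenCV 4.12 (cv2) and the standard library are available. Lean on these libraries where they do the work, as an engineer would, in place of code of your own. Each camera call takes 0.05 s, during which the arm holds its last target. There are 200 camera calls.

### The job

The loading fixture on the bench has two lanes, with a plain steel disc waiting on each landing. Push the one with the big hole through it, the spacer ring, along its lane and over the raised lip so that it drops flat into the pocket beyond; slide it, do not lift it out of the fixture. Leave the solid disc where it is.

Things in the scene. Friction and masses are not known exactly. Their poses are not given: they have to be found in the camera images.
- ring_mid (a point): Centre (half-way up) of the spacer ring: loose plain steel ring, 56 mm outside diameter, 26 mm hole, 12 mm thick, about 0.2 kg, smooth and oiled, lying flat on the landing of one of the fixture's two lanes. z is its axis.
- blank_mid (a point): Centre (half-way up) of the solid disc: loose plain steel, 56 mm diameter, 12 mm thick, no hole, lying flat on the landing of the other lane. To be left where it is.
- fixture: Fixed metal fixture, 186 (its x) x 145 mm (its y). Origin: centre of its underside. x runs along the lanes from landings to pockets, roughly away from the robot. Lane centre lines at y = +34.5 and -34.5 mm; lanes 62 mm wide between 7 mm rails (top z = 24 mm). Landings: x = -93 (open end) to 4 mm, top z = 15 mm, so a disc on one has its top at z = 27 mm; at least 20 mm of landing is free behind each disc.
- lip_edge (a point): Point at x = 19 mm, y = 0, z = 18 mm of the fixture, same axes: where the lips end and the pockets begin, at lip height. In each lane a ramp rises from x = 4 mm to the lip (x = 11 to 19 mm, top z = 18 mm); then the pocket, x = 19 to 85 mm, floor z = 6 mm (a disc in it has its top at z = 18 mm); then the end stop, top z = 24 mm. A pusher at z = 20 mm clears the lip and still bears on a disc's rim.
Mind the look-alikes: they are no part of the job. What is shaped like the part that bears ring_mid but brown is not meant.

How it is judged:
By the outcome, as a careful person would: the job done as asked, in the order asked, and still so for the second after the job is handed in, with the robot touching nothing.
It also fails if it takes over 32 s, if anything falls off the work surface, if the arm or the gripper's body presses on something with over 40 N, if the wrist force passes 120 N, or if a joint passes its speed limit or range.

## Working session

There is one attempt and no reset: what is moved stays moved. The work goes in short steps, Python scripts to look and compute and a tool call to move; the robot and the scene stay as the last step left them, time stands still between calls to the robot, and variables do not carry over. Pictures are saved under pics/ and viewed, at most 10 in all, crops included, and the job is handed in when it is done.

Besides the shell and the picture viewer there is one more tool, called in YAML: its name, and indented under it one key for each argument. arm_command: Moves the arm, as the interface text tells. Its arguments: {"type":"object","properties":{"steps":{"type":"array"},"grip":{"type":"number"}},"required":["steps"]}

```bash
mkdir -p pics
python3 - <<'E'
from plant import env
import cv2,numpy as np
for n in ["top","scene"]:
    im=env.grab_frame(n); cv2.imwrite(f"pics/{n}0.png",im[:,:,::-1])
    c=env.camera_info(n); print(n,np.round(c["intrinsics"],1).tolist(),np.round(c["extrinsics"],3).tolist())
s=env.sense(); print(s["t"],s["tool_pos"],s["tool_rot"],s["ft_force"],s["grip_width"])
E
```

```text
top [[478.9, 0.0, 319.3], [0.0, 478.9, 199.7], [0.0, 0.0, 1.0]] [[0.001, -0.991, 0.132, 414.954], [-1.0, -0.003, -0.014, -328.376], [0.014, -0.132, -0.991, 875.615], [0.0, 0.0, 0.0, 1.0]]
scene [[422.8, 0.0, 313.2], [0.0, 422.8, 201.4], [0.0, 0.0, 1.0]] [[0.852, -0.314, 0.419, 154.498], [-0.523, -0.534, 0.664, -925.531], [0.015, -0.785, -0.619, 569.108], [0.0, 0.0, 0.0, 1.0]]
0.1 [ 187.72476682 -542.89526115  241.47067078] [-9.14996018e-04  9.86186718e-01  1.65634889e-01 -6.56346631e-05] [-0.73227807 -0.18863137  0.44215669] 0.9976765639898242
```

View pics/top0.png

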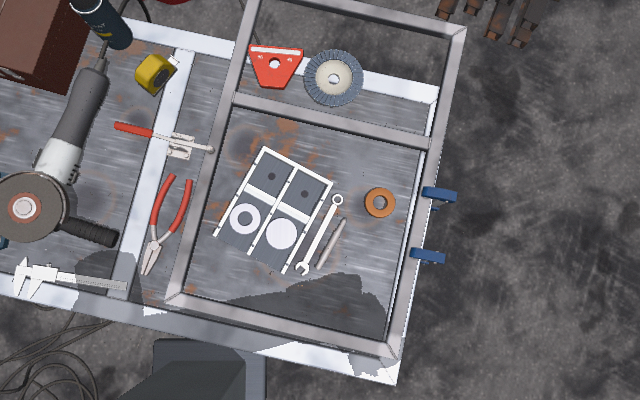

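View pics/scene0.png

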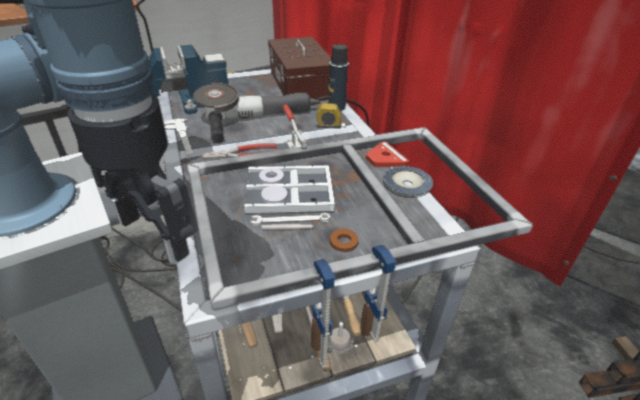

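The top view shows the fixture tilted, with the ring near (244,218) in the left lane and the solid disc near (281,234). The brown ring at (380,202) is the decoy. I'll enlarge the fixture.

Run:
```python
import cv2
im=cv2.imread("pics/top0.png")[135:285,200:350]
cv2.imwrite("pics/crop0.png",cv2.resize(im,(600,600),interpolation=cv2.INTER_CUBIC))
```

```text
(no output)
```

View pics/crop0.png

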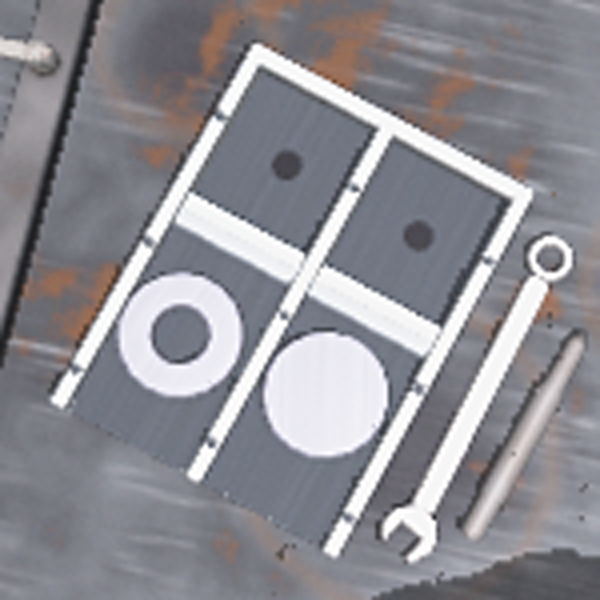

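```bash
cat > h.py <<'E'
from plant import env
import numpy as np
from scipy.spatial.transform import Rotation as R
def ray(c,uv,z):
    K=np.array(c["intrinsics"]);E=np.array(c["extrinsics"])
    d=E[:3,:3]@np.linalg.solve(K,[*uv,1]);o=E[:3,3]
    return o+d*(z-o[2])/d[2]
def tool(p,s=None):  # world point -> tool frame shift, mm
    s=s or env.sense(); q=s["tool_rot"]
    return R.from_quat([q[1],q[2],q[3],q[0]]).inv().apply(np.array(p)-s["tool_pos"])
E
python3 - <<'E'
from h import *
c=env.camera_info("top")
f=lambda u,v,z: ray(c,(200+(u+.5)/4-.5,135+(v+.5)/4-.5),z)[:2]
M=[(93,72.5,24,257,43),(93,-72.5,24,534,190),(-93,72.5,24,50,403),(-93,-72.5,24,342,554),(52,34.5,6,287,165),(52,-34.5,6,419,236)]
A=np.array([m[:2] for m in M],float);B=np.array([f(m[3],m[4],m[2]) for m in M])
a=A-A.mean(0);b=B-B.mean(0)
th=np.arctan2((a[:,0]*b[:,1]-a[:,1]*b[:,0]).sum(),(a*b).sum())
Q=np.array([[np.cos(th),-np.sin(th)],[np.sin(th),np.cos(th)]]);t=B.mean(0)-Q@A.mean(0)
print("yaw",np.degrees(th),"org",t,"res",np.round(B-A@Q.T-t,1).tolist())
for n,u,v in (("ring",180,334),("blank",326,395)):
    w=f(u,v,27);print(n,w,"fix",Q.T@(w-t))
np.savez("fix.npz",Q=Q,t=t)
for x in (-85,-75,20):
    p=np.r_[Q@[x,34.5]+t,0];print(x,p, "tool shift",np.round(tool(p)))
q=env.sense()["tool_rot"];X=R.from_quat([q[1],q[2],q[3],q[0]]).as_matrix()
print(X.round(3).tolist())
E
```

```text
yaw -27.836440907917865 org [ 512.16032139 -258.83471089] res [[-0.9, -1.3], [-0.4, 1.1], [-0.1, 0.6], [1.7, -1.0], [0.2, 0.3], [-0.4, 0.4]]
ring [ 494.23414476 -207.85656323] fix [-39.65603699  36.70855592]
blank [ 467.32370454 -272.88864696] fix [-33.0858369  -33.36409337]
-85 [ 453.10591285 -188.6362292     0.        ] tool shift [ 367. -248.  242.]
-75 [ 461.94875452 -193.30572071    0.        ] tool shift [ 373. -240.  242.]
20 [ 545.95575048 -237.66589012    0.        ] tool shift [ 438. -171.  242.]
[[0.945, 0.327, -0.0], [0.327, -0.945, 0.002], [0.0, -0.002, -1.0]]
```

arm_command:
  grip: 0
  steps:
    - {"tx": 0.036, "ty": -0.025, "tz": 0, "wz": -4.3}
    - {"tx": 0.072, "ty": -0.051, "tz": 0, "wz": -8.6}
    - {"tx": 0.109, "ty": -0.076, "tz": 0, "wz": -13}
    - {"tx": 0.145, "ty": -0.101, "tz": 0, "wz": -17}
    - {"tx": 0.181, "ty": -0.126, "tz": 0, "wz": -21.5}
    - {"tx": 0.217, "ty": -0.152, "tz": 0.01, "wz": -26}
    - {"tx": 0.253, "ty": -0.177, "tz": 0.03, "wz": -30}
    - {"tx": 0.29, "ty": -0.202, "tz": 0.06, "wz": -34.5}
    - {"tx": 0.326, "ty": -0.228, "tz": 0.09, "wz": -39}
    - {"tx": 0.362, "ty": -0.253, "tz": 0.13, "wz": -43.1}
    - {"tx": 0.362, "ty": -0.253, "tz": 0.14, "wz": -43.1}
    - {"tx": 0.362, "ty": -0.253, "tz": 0.14, "wz": -43.1}

```text
schema error: expected keys tx, ty, tz, wx, wy, wz
```

Run:
```python
from h import *
import cv2
c=env.camera_info("wrist"); s=env.sense(); im=env.grab_frame("wrist")
cv2.imwrite("pics/w1.png",im[:,:,::-1])
d=np.load("fix.npz");Q,t=d["Q"],d["t"]
print(s["t"],s["tool_pos"],"fix",Q.T@(s["tool_pos"][:2]-t),s["tool_rot"],s["ft_force"],s["grip_width"],s["joint_positions"])
print(np.round(c["extrinsics"],2).tolist())
K=np.array(c["intrinsics"]);E=np.array(c["extrinsics"])
for x,y,z in ((-93,72.5,24),(-93,-72.5,24),(19,38,24),(19,-3.5,24),(93,72.5,24),(-93,3.5,24)):
    p=E[:3,:3].T@(np.r_[Q@[x,y]+t,z]-E[:3,3]); print((x,y),(K@p/p[2])[:2].round())
```

```text
0.1 [ 187.72476682 -542.89526115  241.47067078] fix [-154.25139145 -402.68515433] [-9.14996018e-04  9.86186718e-01  1.65634889e-01 -6.56346631e-05] [-0.73227807 -0.18863137  0.44215669] 0.9976765639898242 [-1.34828639e+00  3.77997625e-01  7.98129422e-02  1.27444612e+00
 -2.84392188e-05  1.46050263e+00]
[[0.33, -0.89, -0.31, 266.45], [-0.95, -0.31, -0.1, -516.1], [-0.0, 0.32, -0.95, 373.99], [0.0, 0.0, 0.0, 1.0]]
(-93, 72.5) [ -76. -370.]
(-93, -72.5) [  96. -175.]
(19, 38) [  53. -489.]
(19, -3.5) [ 106. -417.]
(93, 72.5) [  71. -700.]
(-93, 3.5) [  12. -270.]
```

View pics/w1.png

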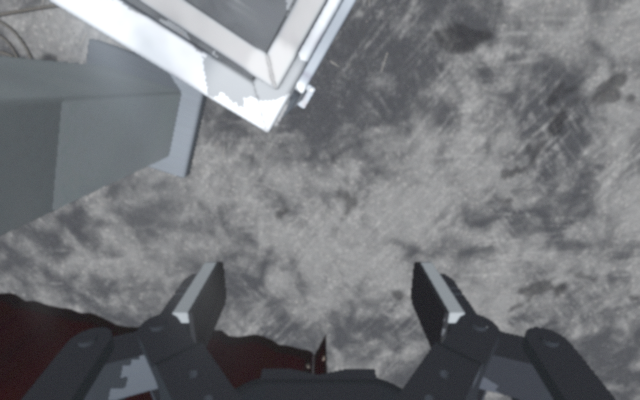

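The move was refused because every row needs all six keys. The picture shows only the start pose, with the open jaws and the table corner near (275,125). I'll resend the move with complete rows.

arm_command:
  grip: 0
  steps:
    - {"tx": 0.036, "ty": -0.025, "tz": 0, "wx": 0, "wy": 0, "wz": -4.3}
    - {"tx": 0.072, "ty": -0.051, "tz": 0, "wx": 0, "wy": 0, "wz": -8.6}
    - {"tx": 0.109, "ty": -0.076, "tz": 0, "wx": 0, "wy": 0, "wz": -13}
    - {"tx": 0.145, "ty": -0.101, "tz": 0, "wx": 0, "wy": 0, "wz": -17}
    - {"tx": 0.181, "ty": -0.126, "tz": 0, "wx": 0, "wy": 0, "wz": -21.5}
    - {"tx": 0.217, "ty": -0.152, "tz": 0.01, "wx": 0, "wy": 0, "wz": -26}
    - {"tx": 0.253, "ty": -0.177, "tz": 0.03, "wx": 0, "wy": 0, "wz": -30}
    - {"tx": 0.29, "ty": -0.202, "tz": 0.06, "wx": 0, "wy": 0, "wz": -34.5}
    - {"tx": 0.326, "ty": -0.228, "tz": 0.09, "wx": 0, "wy": 0, "wz": -39}
    - {"tx": 0.362, "ty": -0.253, "tz": 0.13, "wx": 0, "wy": 0, "wz": -43.1}
    - {"tx": 0.362, "ty": -0.253, "tz": 0.14, "wx": 0, "wy": 0, "wz": -43.1}
    - {"tx": 0.362, "ty": -0.253, "tz": 0.14, "wx": 0, "wy": 0, "wz": -43.1}

```text
t: 1.65
tool_pos: [446.4, -185.9, 101.6]
tool_rot: [-0.001, 0.856, 0.516, -0.001]
ft_force: [-0.0, 0.6, -0.4]
grip_width: -0.002
grip_force: 0.0
```

```bash
cat > look.py <<'E'
from h import *
import cv2,sys
c=env.camera_info("wrist"); s=env.sense(); im=env.grab_frame("wrist")
cv2.imwrite(f"pics/{sys.argv[1]}.png",im[:,:,::-1])
d=np.load("fix.npz");Q,t=d["Q"],d["t"]
q=s["tool_rot"];X=R.from_quat([q[1],q[2],q[3],q[0]]).as_matrix()
print(s["t"],s["tool_pos"],"fix",Q.T@(s["tool_pos"][:2]-t),"tool y dir",np.degrees(np.arctan2(X[1,1],X[0,1])),"tilt",X[:,2],s["ft_force"],s["grip_width"],s["joint_positions"])
K=np.array(c["intrinsics"]);E=np.array(c["extrinsics"])
for x,y,z in ((-93,72.5,24),(-93,-72.5,24),(19,38,24),(19,-3.5,24),(93,72.5,24),(-93,3.5,24)):
    p=E[:3,:3].T@(np.r_[Q@[x,y]+t,z]-E[:3,3]); print((x,y),(K@p/p[2])[:2].round())
E
python3 look.py w2
```

```text
1.65 [ 446.42257748 -185.85918332  101.60454127] fix [-92.20670687  33.83491992] tool y dir -27.83623719477419 tilt [-2.19127035e-03  6.14760853e-04 -9.99997410e-01] [-0.01003354  0.61958828 -0.39171195] -0.002090725986434575 [-5.25428808e-01  2.91920884e-01 -4.24646302e-01  8.56433185e-01
 -5.67271107e-04  1.53120160e+00]
(-93, 72.5) [318. 157.]
(-93, -72.5) [318. 337.]
(19, 38) [482. 207.]
(19, -3.5) [472. 260.]
(93, 72.5) [604. 157.]
(-93, 3.5) [318. 252.]
```

View pics/w2.png

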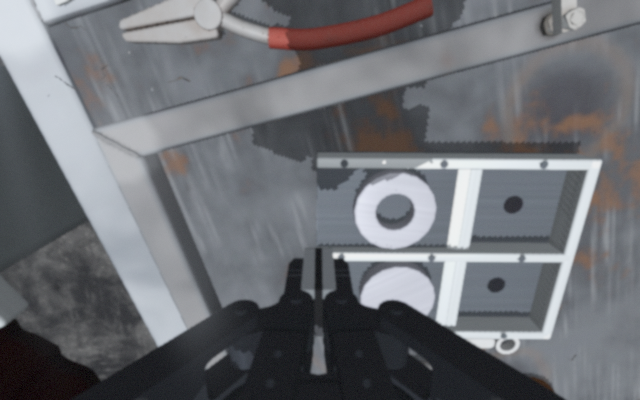

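The fixture matches my estimate to within a few pixels. The ring is at (395,208) and the shut fingertips at about (318,260) are behind its lane. I'll go down gradually.

arm_command:
  steps:
    - {"tx": 0, "ty": 0, "tz": 0.03, "wx": 0, "wy": 0, "wz": 0}
    - {"tx": 0, "ty": 0, "tz": 0.055, "wx": 0, "wy": 0, "wz": 0}
    - {"tx": 0, "ty": 0, "tz": 0.06, "wx": 0, "wy": 0, "wz": 0}
    - {"tx": 0, "ty": 0, "tz": 0.06, "wx": 0, "wy": 0, "wz": 0}

```text
t: 2.2
tool_pos: [447.7, -187.2, 43.3]
tool_rot: [0.001, 0.857, 0.516, 0.0]
ft_force: [0.4, -0.1, 0.6]
grip_width: 0.002
grip_force: 0.0
```

arm_command:
  steps:
    - {"tx": 0, "ty": 0, "tz": 0.002, "wx": 0, "wy": 0, "wz": 0}
    - {"tx": 0, "ty": 0, "tz": 0.004, "wx": 0, "wy": 0, "wz": 0}
    - {"tx": 0, "ty": 0, "tz": 0.004, "wx": 0, "wy": 0, "wz": 0}

```text
t: 2.58
tool_pos: [447.5, -186.2, 38.6]
tool_rot: [0.0, 0.856, 0.516, 0.0]
ft_force: [0.1, 0.6, 0.5]
grip_width: 0.001
grip_force: 0.0
```

```bash
python3 look.py w3|head -1
python3 - <<'E'
import cv2
from plant import env
im=env.grab_frame("scene")[:,:,::-1][120:245,200:360]
a=cv2.resize(im,(800,625))[:600]
cv2.imwrite("pics/s3.png",a)
E
```

```text
2.575 [ 447.49715262 -186.19240331   38.55385883] fix [-91.10088029  34.04203071] tool y dir -27.831802235600264 tilt [ 3.78434353e-04 -3.02954850e-04 -9.99999883e-01] [0.14066972 0.5948968  0.53748842] 0.00059568801412506 [-5.25215716e-01  3.67082880e-01 -5.08651885e-01  6.94582233e-01
```

View pics/w3.png

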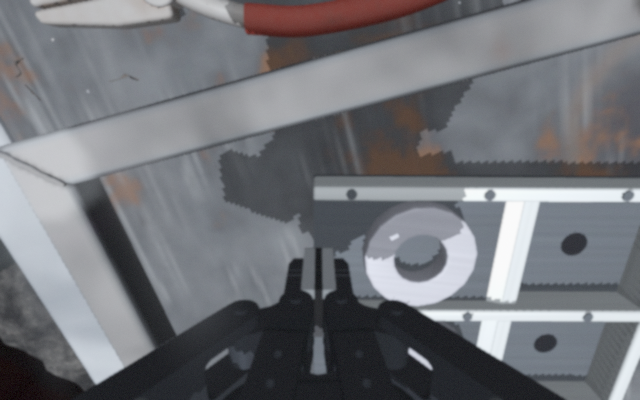

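The fingertips at (318,255) sit behind the ring, which is at (420,255), with a clear gap and no contact. I'll keep lowering.

arm_command:
  steps:
    - {"tx": 0, "ty": 0, "tz": 0.002, "wx": 0, "wy": 0, "wz": 0}
    - {"tx": 0, "ty": 0, "tz": 0.004, "wx": 0, "wy": 0, "wz": 0}
    - {"tx": 0, "ty": 0, "tz": 0.004, "wx": 0, "wy": 0, "wz": 0}

```text
t: 3.05
tool_pos: [447.1, -186.0, 34.0]
tool_rot: [-0.0, 0.856, 0.516, -0.0]
ft_force: [-0.8, -0.4, -0.3]
grip_width: 0.001
grip_force: 0.0
```

arm_command:
  steps:
    - {"tx": 0, "ty": 0, "tz": 0.002, "wx": 0, "wy": 0, "wz": 0}
    - {"tx": 0, "ty": 0, "tz": 0.003, "wx": 0, "wy": 0, "wz": 0}
    - {"tx": 0, "ty": 0, "tz": 0.003, "wx": 0, "wy": 0, "wz": 0}

```text
t: 3.42
tool_pos: [447.3, -186.1, 31.2]
tool_rot: [-0.0, 0.856, 0.516, -0.0]
ft_force: [0.5, -0.7, 0.0]
grip_width: 0.001
grip_force: 0.0
```

arm_command:
  steps:
    - {"tx": 0.001, "ty": 0.005, "tz": 0, "wx": 0, "wy": 0, "wz": 0}
    - {"tx": 0.001, "ty": 0.01, "tz": 0, "wx": 0, "wy": 0, "wz": 0}
    - {"tx": 0.001, "ty": 0.015, "tz": 0, "wx": 0, "wy": 0, "wz": 0}
    - {"tx": 0.001, "ty": 0.02, "tz": 0, "wx": 0, "wy": 0, "wz": 0}
    - {"tx": 0.001, "ty": 0.025, "tz": 0, "wx": 0, "wy": 0, "wz": 0}
    - {"tx": 0.001, "ty": 0.03, "tz": 0, "wx": 0, "wy": 0, "wz": 0}
    - {"tx": 0.001, "ty": 0.035, "tz": 0, "wx": 0, "wy": 0, "wz": 0}
    - {"tx": 0.001, "ty": 0.04, "tz": 0, "wx": 0, "wy": 0, "wz": 0}

```text
t: 4.42
tool_pos: [482.8, -203.7, 31.4]
tool_rot: [-0.001, 0.856, 0.516, -0.0]
ft_force: [-3.4, 1.3, 7.5]
grip_width: 0.006
grip_force: 5.1
```

```bash
python3 look.py w4
```

```text
4.425 [ 482.82900276 -203.69672329   31.37039227] fix [-51.68385723  35.06141513] tool y dir -27.832308550121525 tilt [-1.14577228e-03  5.46879924e-04 -9.99999194e-01] [-3.41455431  1.29852036  7.45488759] 0.005794534627809648 [-5.20260078e-01  4.42250733e-01 -4.08722865e-01  7.21088761e-01
 -9.50478731e-05  1.53630170e+00]
(-93, 72.5) [227. 192.]
(-93, -72.5) [249. 425.]
(19, 38) [465. 260.]
(19, -3.5) [454. 330.]
(93, 72.5) [641. 192.]
(-93, 3.5) [239. 319.]
```

View pics/w4.png

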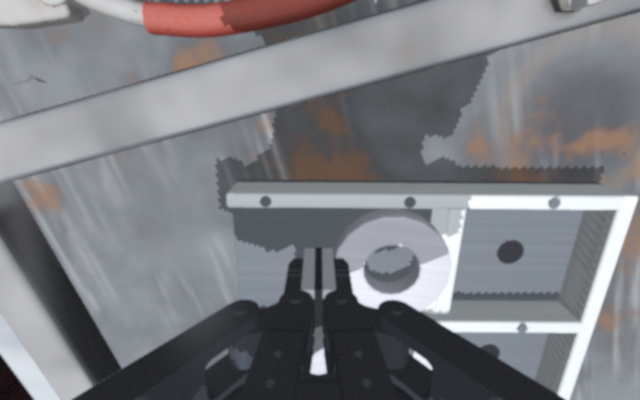

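arm_command:
  steps:
    - {"tx": 0, "ty": 0, "tz": -0.001, "wx": 0, "wy": 0, "wz": 0}
    - {"tx": 0, "ty": 0, "tz": -0.001, "wx": 0, "wy": 0, "wz": 0}

```text
t: 4.72
tool_pos: [483.3, -204.0, 32.1]
tool_rot: [0.0, 0.856, 0.516, -0.0]
ft_force: [-0.4, 0.7, 0.3]
grip_width: -0.004
grip_force: 0.0
```

Run:
```python
import cv2
from plant import env
im=env.grab_frame("scene")[:,:,::-1][130:230,215:348]
cv2.imwrite("pics/s4.png",cv2.resize(im,(798,600),interpolation=cv2.INTER_CUBIC))
```

```text
(no output)
```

View pics/s4.png

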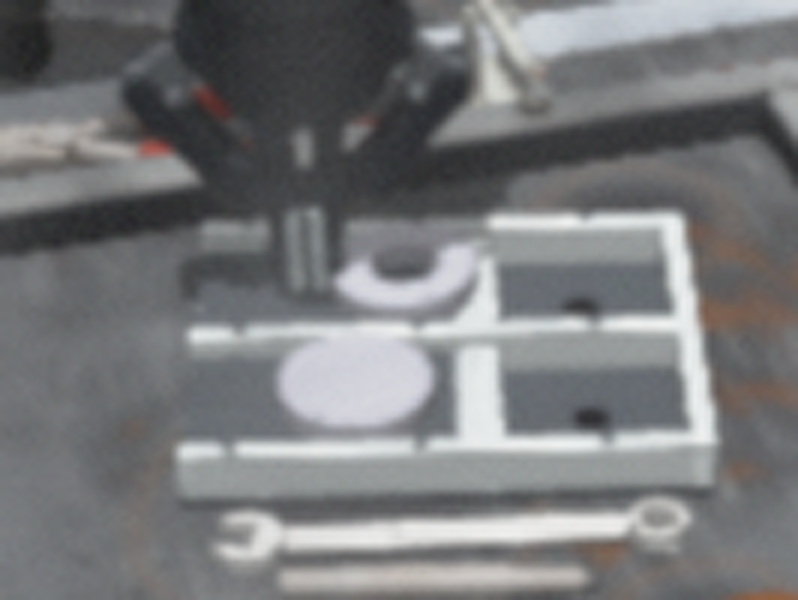

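The finger at (310,280) bears on the rear rim, and the ring at (405,275) has its front at the ramp. The solid disc hasn't moved. I'll push on.

arm_command:
  steps:
    - {"tx": 0, "ty": 0.004, "tz": 0, "wx": 0, "wy": 0, "wz": 0}
    - {"tx": 0, "ty": 0.008, "tz": 0, "wx": 0, "wy": 0, "wz": 0}
    - {"tx": 0, "ty": 0.012, "tz": 0, "wx": 0, "wy": 0, "wz": 0}
    - {"tx": 0, "ty": 0.016, "tz": 0, "wx": 0, "wy": 0, "wz": 0}
    - {"tx": 0, "ty": 0.02, "tz": 0, "wx": 0, "wy": 0, "wz": 0}
    - {"tx": 0, "ty": 0.024, "tz": 0, "wx": 0, "wy": 0, "wz": 0}

```text
t: 5.52
tool_pos: [504.6, -215.2, 32.3]
tool_rot: [-0.0, 0.856, 0.516, -0.0]
ft_force: [0.0, 1.0, 0.2]
grip_width: 0.0
grip_force: 0.4
```

arm_command:
  steps:
    - {"tx": 0, "ty": 0.004, "tz": 0, "wx": 0, "wy": 0, "wz": 0}
    - {"tx": 0, "ty": 0.008, "tz": 0, "wx": 0, "wy": 0, "wz": 0}
    - {"tx": 0, "ty": 0.012, "tz": 0, "wx": 0, "wy": 0, "wz": 0}
    - {"tx": 0, "ty": 0.016, "tz": 0, "wx": 0, "wy": 0, "wz": 0}
    - {"tx": 0, "ty": 0.02, "tz": 0, "wx": 0, "wy": 0, "wz": 0}
    - {"tx": 0, "ty": 0.022, "tz": 0, "wx": 0, "wy": 0, "wz": 0}

```text
t: 6.28
tool_pos: [524.2, -225.5, 33.8]
tool_rot: [0.0, 0.856, 0.516, 0.0]
ft_force: [-3.0, 1.8, 12.1]
grip_width: -0.001
grip_force: 7.2
```

```bash
python3 look.py w5
```

```text
6.275 [ 524.16151658 -225.50798408   33.79027637] fix [-4.94941991 35.0742448 ] tool y dir -27.82644012267444 tilt [ 5.53498834e-04 -4.32170963e-04 -9.99999753e-01] [-2.95924124  1.79206813 12.10508126] -0.0008861542065286686 [-5.17397210e-01  5.14826877e-01 -2.75621375e-01  7.79653263e-01
 -1.01832465e-04  1.53906212e+00]
(-93, 72.5) [126. 191.]
(-93, -72.5) [172. 421.]
(19, 38) [368. 258.]
(19, -3.5) [364. 327.]
(93, 72.5) [534. 191.]
(-93, 3.5) [151. 316.]
```

View pics/w5.png

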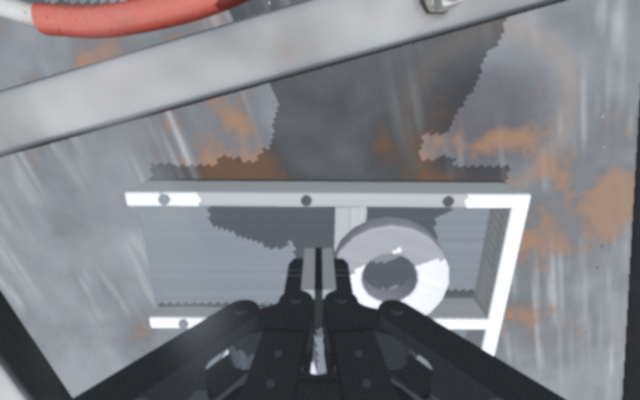

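The ring at (390,273) is over the lip and starting to tip. The stepped finger backs are pressing its rear edge down, at about 12 N. I'll back off, rise a few mm and push again.

arm_command:
  steps:
    - {"tx": 0, "ty": -0.006, "tz": 0, "wx": 0, "wy": 0, "wz": 0}
    - {"tx": 0, "ty": -0.012, "tz": 0, "wx": 0, "wy": 0, "wz": 0}
    - {"tx": 0, "ty": -0.012, "tz": -0.0045, "wx": 0, "wy": 0, "wz": 0}
    - {"tx": 0, "ty": -0.012, "tz": -0.0045, "wx": 0, "wy": 0, "wz": 0}

```text
t: 6.82
tool_pos: [513.1, -219.8, 36.8]
tool_rot: [-0.0, 0.856, 0.516, -0.0]
ft_force: [0.0, 0.1, 0.2]
grip_width: 0.0
grip_force: 0.0
```

arm_command:
  steps:
    - {"tx": 0, "ty": 0.004, "tz": 0, "wx": 0, "wy": 0, "wz": 0}
    - {"tx": 0, "ty": 0.008, "tz": 0, "wx": 0, "wy": 0, "wz": 0}
    - {"tx": 0, "ty": 0.012, "tz": 0, "wx": 0, "wy": 0, "wz": 0}
    - {"tx": 0, "ty": 0.016, "tz": 0, "wx": 0, "wy": 0, "wz": 0}
    - {"tx": 0, "ty": 0.02, "tz": 0, "wx": 0, "wy": 0, "wz": 0}
    - {"tx": 0, "ty": 0.023, "tz": 0, "wx": 0, "wy": 0, "wz": 0}

```text
t: 7.58
tool_pos: [533.8, -230.7, 36.8]
tool_rot: [0.0, 0.856, 0.516, -0.0]
ft_force: [-0.2, -0.2, -0.2]
grip_width: 0.002
grip_force: 0.2
```

arm_command:
  steps:
    - {"tx": 0, "ty": 0.003, "tz": 0, "wx": 0, "wy": 0, "wz": 0}
    - {"tx": 0, "ty": 0.006, "tz": 0, "wx": 0, "wy": 0, "wz": 0}
    - {"tx": 0, "ty": 0.009, "tz": 0, "wx": 0, "wy": 0, "wz": 0}
    - {"tx": 0, "ty": 0.011, "tz": 0, "wx": 0, "wy": 0, "wz": 0}

```text
t: 8.07
tool_pos: [543.7, -235.8, 36.9]
tool_rot: [0.0, 0.856, 0.516, 0.0]
ft_force: [-0.3, -0.2, 0.6]
grip_width: 0.001
grip_force: 0.0
```

arm_command:
  steps:
    - {"tx": 0, "ty": 0, "tz": -0.03, "wx": 0, "wy": 0, "wz": 0}
    - {"tx": 0, "ty": -0.03, "tz": -0.07, "wx": 0, "wy": 0, "wz": 0}
    - {"tx": 0, "ty": -0.08, "tz": -0.1, "wx": 0, "wy": 0, "wz": 0}
    - {"tx": -0.02, "ty": -0.13, "tz": -0.13, "wx": 0, "wy": 0, "wz": 0}
    - {"tx": -0.02, "ty": -0.15, "tz": -0.13, "wx": 0, "wy": 0, "wz": 0}
    - {"tx": -0.02, "ty": -0.15, "tz": -0.13, "wx": 0, "wy": 0, "wz": 0}

```text
t: 8.82
tool_pos: [400.5, -182.9, 167.3]
tool_rot: [0.0, 0.857, 0.516, 0.0]
ft_force: [-0.3, -0.2, -0.4]
grip_width: 0.0
grip_force: 0.0
```

```bash
python3 look.py w6
python3 - <<'E'
import cv2,numpy as np
from plant import env
r=lambda im:cv2.resize(im,(400,300),interpolation=cv2.INTER_CUBIC)
w=cv2.imread("pics/w6.png")
t=env.grab_frame("top")[:,:,::-1];s=env.grab_frame("scene")[:,:,::-1]
m=np.vstack([np.hstack([r(t[140:275,200:380]),r(s[130:230,215:348])]),np.hstack([r(w[100:400,240:640]),r(w[0:400,0:533])])])
cv2.imwrite("pics/m6.png",m)
E
```

```text
8.825 [ 400.49599216 -182.90003762  167.30835216] fix [-134.20062973   15.00626556] tool y dir -27.85506707868081 tilt [ 5.64311507e-04 -3.47961446e-04 -9.99999780e-01] [-0.28978457 -0.20250045 -0.43865069] 0.0002393283159403087 [-5.72678445e-01  1.48495996e-01 -4.24882845e-01  9.96754653e-01
  1.33468987e-05  1.48428053e+00]
(-93, 72.5) [369. 118.]
(-93, -72.5) [361. 272.]
(19, 38) [497. 159.]
(19, -3.5) [489. 204.]
(93, 72.5) [595. 118.]
(-93, 3.5) [365. 197.]
```

View pics/m6.png

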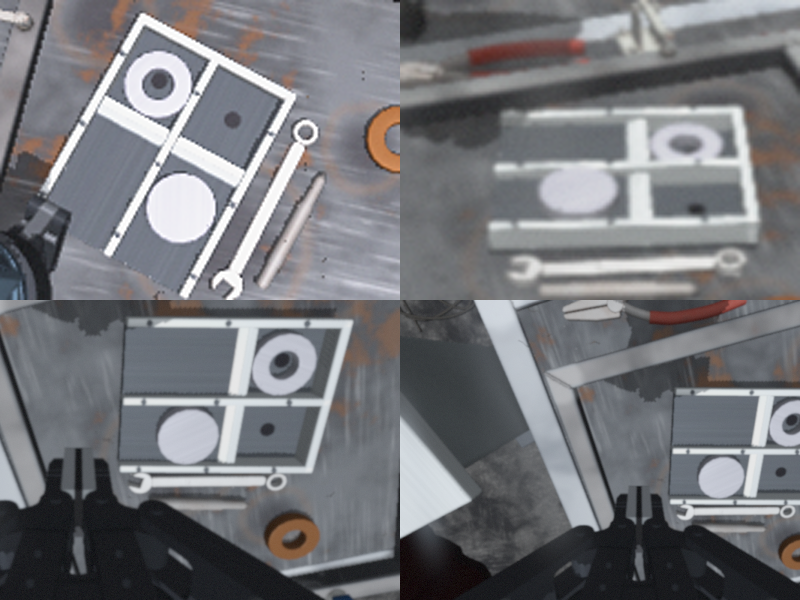

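All the views show the ring lying in the pocket (157,84 in the top-view panel) below the rail tops, with the lip fully visible. The solid disc hasn't moved. I'll check the ring's position in numbers, then hand in.

Run:
```python
from h import *
d=np.load("fix.npz");Q,t=d["Q"],d["t"];c=env.camera_info("top")
x=[(Q.T@(ray(c,(u,v),z)[:2]-t)).round(1) for u,v,z in ((270.7,177.6,18),(281.0,233.2,27))]
print(x)
if 45<x[0][0]<59: print(env.finish_job())
```

```text
[array([47.2, 32.4]), array([-32.9, -33. ])]
the job is handed in; nothing more can be done
None
```

The spacer ring was pushed over the lip and appears to lie flat in its pocket, the solid disc is where it started, and the job was handed in at about 9 s with the arm clear.

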